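# Strip a camp-stove burner into the wash tray

## Robot

A 6-joint arm with a two-finger parallel gripper is mounted at the origin on the work surface. World frame = base frame: x ahead of the robot, y to its left, z up, the work surface at z = 0. Lengths are in m, angles in rad, forces in N, time in s.
With the tool pointing down it reaches from about 0.35 to 0.85 m from the base axis. Payload 8.1 kg.
Tool frame: the origin (TCP) lies on the centre line of the jaws, within the pads' length; the fingertips stand 14 mm ahead of it and the grasp point (between the pads) lies 5 mm behind it (nose_length is the distance from the TCP to the fingertips, in m); z points along the fingers, y is the direction in which the jaws open and shut (so a half turn about z gives the same grasp; the last joint's range is limited). The gripper opens to 85 mm and grips with 20 to 120 N. Pads are 22 mm wide; open, the fingers measure 114 mm over their backs; the gripper's body (76 mm by 85 mm) begins 54 mm behind the grasp point. The pads swing forward as they close: fully open they stand 13 mm farther back than shut.
Start: joints at [-1.358, 0.13, 1.488, -0, 1.523, -0.085], TCP at [0.176, -0.574, 0.245] pointing down, gripper open.
Joint ranges: [-2.96, 2.96], [-0.89, 2.26], [0.02, 2.5], [-1.34, 4.48], [0, 2.73], [-2.66, 2.66]. Speed limits (rad/s): [2.39, 2.39, 2.79, 3.14, 3.14, 3.14].

## Interface

Orientations are given as a unit quaternion [w, x, y, z].
In Python, from workcell import move_ptp, line_to, movej, grip, pause, inverse_kinematics, sense, grab_frame, IKError, finish_job, nose_length gives the robot as it stands. Calls block until the motion is done:
- move_ptp(position, orientation): joint-space move of the TCP to a pose.
- line_to(position, frame=None, rate=0.15): straight line of the TCP; frame=None keeps the orientation; rate is the mean speed in m/s.
- movej(angles): joint-space move.
- grip(opening): opening from 0.0 (shut) to 1.0 (fully open); the grip force is fixed at half the most; returns when the fingers have stopped.
- pause(seconds).
- inverse_kinematics(position, orientation): joint angles nearest the present ones, or None.
- sense(): the state.
- grab_frame(name): name is "scene" or "top" or "wrist"; returns a dict with "image" (420x560x3 uint8, blue, green, red), "intrinsics" (3x3 intrinsics, pixels), "eye" and "attitude" of the camera in the world; the wrist camera has in their place "hand_eye" (4x4, takes a point from camera to tool coordinates, whose origin is the TCP and whose axes are the flange's). Camera axes: x right, y down, z forward; pixel columns grow to the right and rows downward; lengths in m; the calibration is good to about 2 mm. A picture is of the moment at which its call begins: read the wrist's pose just before it. There is no depth.
A pose or a line that the arm cannot do raises IKError and nothing moves.
- finish_job(): hands the job in, once; it reports no verdict.
The state is a dict: "time_s": time; "joint_pos": joint angles; "joint_velocities": joint speeds; "joint_efforts": joint torques, N m; "tool_pos": TCP position; "ee_rot": TCP orientation; "ft_force": force on the tool from outside, world axes, zero at the start; "moment": the same for the moment, N m; "finger_gap": opening from 0.0 (shut) to 1.0 (fully open).
Only numpy, scipy, OpenCV 4.12 (cv2) and the standard library are available. Lean on these libraries where they do the work, as an engineer would, in place of code of your own. Each camera call takes 0.05 s, during which the arm holds its last target. There are 200 camera calls.

## Task

Take the camp stove's burner apart for washing, one part at a time in the order it comes off: first the wire grate, then the black burner cap, then the aluminium flame spreader under it. Set each part down in the grey tray, flat on the tray's floor and the same way up as on the stove, without dropping it. Do not knock the white igniter or the copper thermocouple beside the burner, and leave everything else where it is, including the brush in the tray.

Things in the scene. Friction and masses are not known exactly. Their poses are not given: they have to be found in the camera images.
- stove: Single-burner camp stove, fixed: dark green box 260 x 260 mm with a steel top plate 75 mm above the table (a spill rim 3 mm higher runs round its edge). Origin: centre of its underside, on the table. The burner stands at the middle of the plate, on the stove's z axis. -x is the front, where a black control knob sticks out 25 mm; z up.
- burner_seat (a point): Point on the burner's axis at the rim of the fixed burner cup (outer diameter 50, bore 38 mm), 14 mm above the top plate. The spreader's flange rests on this rim.
- igniter: White ceramic spark igniter, fragile, fixed to the stove: upright pin 6 mm in diameter, 25 mm tall above the top plate, 36 mm from the burner's axis on the stove's +y side. Origin: foot of the pin on the plate.
- thermocouple: Copper thermocouple, fragile, fixed to the stove: upright pin 5 mm in diameter, 22 mm tall above the top plate, 36 mm from the burner's axis on the stove's -y side. Origin: foot of the pin on the plate.
- grate: Loose chromed wire grate 200 x 200 mm, 65.5 mm tall, 7 mm round wire, 0.4 to 0.6 kg: square frame, four corner legs, four bars along its x at y = -66, -18, 18, 66 mm. Origin: its middle at foot level; z up; wire centre lines at z = 62 mm, 22 mm clear above the cap. Stands free on the plate, about parallel to the stove. The inner two bars, 43 mm over their outsides, straddle the centre of mass.
- cap: Loose black enamelled burner cap, 0.1 to 0.2 kg: disc 60 mm in diameter from 4 to 10 mm above its origin, low dome to 12.5 mm, and below it a lip 36 mm in diameter, 4 mm deep. Origin: centre of the lip's underside; z up. It just sits on the spreader, lip in the spreader's bore, origin 22 mm above the spreader's (99 mm above the table). On the tray it stands on the lip.
- spreader: Loose aluminium flame spreader, 0.07 to 0.14 kg: crown 54 mm in diameter from 12 to 26 mm above its origin (bore 42 mm, 10 mm deep), under it a spigot 34 mm in diameter, 12 mm long. Origin: centre of the spigot's foot; z up. The spigot hangs loosely, 12 mm deep, in the burner cup, origin 2 mm above the top plate: lift straight up. On the tray it stands on the spigot.
- tray: Shallow blue-grey plastic wash tray, fixed, 300 mm along its x, 400 mm along its y, walls 30 mm high, 4 mm thick. Origin: centre of the underside, on the table; its floor is 4 mm higher. The brush lies along the +y end; the grate fits with its middle near y = 50 mm, square to the tray, and leaves the -y end beyond y = -55 mm for cap and spreader.
- brush: Small yellow hand brush, about 135 mm long, 20 mm wide, 14 mm high, lying in the tray, roughly along the tray's x, near its +y wall (about y = +176 mm). Not to be disturbed. Origin: on its underside near mid-length.
- spanner: Steel open-ended spanner, 150 mm, lying at the far side of the table; a bystander.
- mug: Blue mug, 80 mm tall, far side of the table; a bystander. Origin: centre of its underside.
- spray_can: Red spray can, 170 mm tall, on the robot's right; a bystander. Origin: centre of its underside.
- paint_can: Dark blue paint tin, 111 mm in diameter, 119 mm tall, on the robot's left; a bystander. Origin: centre of its underside.
- matchbox: Cardboard matchbox, 35 x 53 x 16 mm, on the robot's left; a bystander.
- gas_cylinder: Green gas cylinder, 98 mm in diameter, 210 mm tall, on the robot's right; a bystander. Origin: centre of its underside.
Things that resemble listed ones, but are neither listed nor needed, are in the scene too. There is more than one size of the cap; the one meant has the size given above.

How it is judged:
On the way, in this order (a step that is already met when the one before it is completed fails the run):
1. the grate stands released on its feet in the tray while cap and spreader are still in place on the burner (z of grate in the frame of tray between 0.001 and 0.01 m and x of grate in the frame of tray between -0.07 and 0.07 m and y of grate in the frame of tray between -0.12 and 0.12 m and angle between grate's own z axis and vertical below 0.1 rad and contact force between grate and the fingers below 0.1 N and linear speed of grate below 0.03 m/s and horizontal distance between spreader and burner_seat below 0.006 m and z of spreader in the frame of burner_seat between -0.015 and -0.009 m and horizontal distance between cap and spreader below 0.008 m and z of cap in the frame of spreader between 0.018 and 0.026 m), for 0.2 s.
2. the cap lies released, right way up, on the tray floor while the spreader is still seated in the burner (z of cap in the frame of tray between 0.001 and 0.009 m and x of cap in the frame of tray between -0.125 and 0.125 m and y of cap in the frame of tray between -0.175 and 0.175 m and angle between cap's own z axis and vertical below 0.15 rad and contact force between cap and the fingers below 0.1 N and linear speed of cap below 0.03 m/s and horizontal distance between spreader and burner_seat below 0.006 m and z of spreader in the frame of burner_seat between -0.015 and -0.009 m), for 0.2 s.
At the end, for the whole second after the job is handed in: Grate, cap and spreader lie in the tray, released and still, each standing on the tray floor (origin 1 to 9 mm above the tray's, grate 10), right way up (within 0.15 rad, grate 0.10), origin within 125 (tray x) and 175 mm (tray y) of the tray's middle, the grate's within 70 and 120 mm (z of grate in the frame of tray between 0.001 and 0.01 m and x of grate in the frame of tray between -0.07 and 0.07 m and y of grate in the frame of tray between -0.12 and 0.12 m and angle between grate's own z axis and vertical below 0.1 rad and contact force between each of grate, cap, spreader and the fingers below 0.1 N and linear speed of each of grate, cap, spreader below 0.03 m/s and z of cap in the frame of tray between 0.001 and 0.009 m and x of cap in the frame of tray between -0.125 and 0.125 m and y of cap in the frame of tray between -0.175 and 0.175 m and angle between each of cap, spreader's own z axis and vertical below 0.15 rad and z of spreader in the frame of tray between 0.001 and 0.009 m and x of spreader in the frame of tray between -0.125 and 0.125 m and y of spreader in the frame of tray between -0.175 and 0.175 m); the robot touches nothing.
It fails at once if the igniter or thermocouple is knocked (contact force over 5 N) (contact force between any of igniter, thermocouple and anything else above 5 N).
It fails at once if the grate, cap or spreader is dropped (faster than 0.7 m/s with no finger on it, a fall of about 25 mm) ((contact force between grate and the fingers below 0.1 N and linear speed of grate above 0.7 m/s) or (contact force between cap and the fingers below 0.1 N and linear speed of cap above 0.7 m/s) or (contact force between spreader and the fingers below 0.1 N and linear speed of spreader above 0.7 m/s)).
It fails at once if a bystander, the brush in the tray included, is moved more than 30 mm (distance of any of brush, spanner, mug, spray_can, paint_can, matchbox, gas_cylinder from where it was at the start of the episode above 0.03 m).
It also fails if it takes over 72 s, if anything falls off the work surface, if the arm or the gripper's body presses on something with over 40 N, if the wrist force passes 120 N, or if a joint passes its speed limit or range.

## Working session

There is one attempt and no reset: what is moved stays moved. The work goes in short steps, each a Python script; the robot and the scene stay as the last script left them, time stands still between calls to the robot, and variables do not carry over. Pictures are saved under pics/ and viewed, about 8 in all and at most 12, crops included, and the job is handed in when it is done.

```bash
mkdir -p pics; ls
python3 - <<'E'
from workcell import *
import cv2,numpy as np
np.set_printoptions(precision=4,suppress=True)
s=sense();print(s)
a=grab_frame("scene");b=grab_frame("top")
for n,f in(("scene",a),("top",b)):
    print(n,f["intrinsics"],f["eye"],f["attitude"])
    cv2.imwrite(f"pics/{n}0.png",f["image"])
w=grab_frame("wrist");print(w["hand_eye"],w["intrinsics"])
cv2.imwrite("pics/wrist0.png",w["image"])
E
```

```text
pics
{'time_s': 0.0, 'joint_pos': array([-1.3584,  0.1312,  1.4893,  0.    ,  1.523 , -0.0854]), 'joint_velocities': array([-0.0005,  0.0007,  0.0003, -0.0009, -0.0028,  0.0002]), 'joint_efforts': array([  0.0018, -56.9396, -50.0544,  -0.0003,   0.0149,  -0.    ]), 'tool_pos': array([ 0.176 , -0.5731,  0.2442]), 'ee_rot': array([-0.0009,  0.9889,  0.1483, -0.0001]), 'ft_force': array([0.1043, 0.2911, 0.2093]), 'moment': array([ 0.0093,  0.0064, -0.014 ]), 'finger_gap': 0.9984034840045029}
scene [[467.5731   0.     273.7432]
 [  0.     467.5731 215.0307]
 [  0.       0.       1.    ]] [1.6398 0.7375 0.9842] [-0.2248  0.3982  0.7874 -0.4133]
top [[473.4305   0.     279.9965]
 [  0.     473.4305 210.6169]
 [  0.       0.       1.    ]] [0.3316 0.0087 1.4586] [ 0.0567 -0.6955  0.7143 -0.0544]
[[ 0.0009 -0.9635 -0.2678  0.0676]
 [ 1.      0.0009  0.0002 -0.0007]
 [ 0.     -0.2678  0.9635 -0.129 ]
 [ 0.      0.      0.      1.    ]] [[333.8512   0.     273.9874]
 [  0.     333.8512 212.1682]
 [  0.       0.       1.    ]]
```

View pics/top0.png

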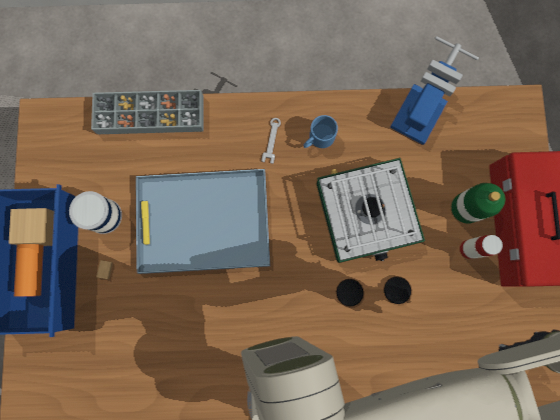

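View pics/scene0.png

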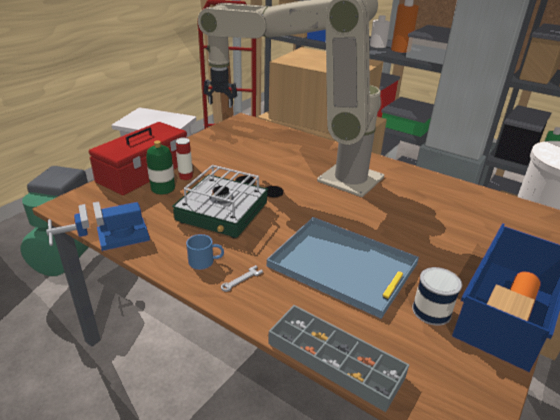

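The top view shows the tray at about (203,221) with the brush at its left (+y) end. The stove with its grate is at about (370,210), with the knob towards the robot at (382,257). Two look-alike black caps lie on the table at (350,292) and (398,290). The scene view agrees. I'll turn these into positions next.

```bash
cat > h.py <<'E'
from workcell import *
import cv2,numpy as np
from scipy.spatial.transform import Rotation as Ro
np.set_printoptions(precision=4,suppress=True)
def RQ(q): return Ro.from_quat([q[1],q[2],q[3],q[0]]).as_matrix()
def down(yaw): return [0,np.cos(yaw/2),np.sin(yaw/2),0]
def cam(f,s=None):
    if "hand_eye" in f:
        H=np.array(f["hand_eye"]);R=RQ(s["ee_rot"])
        return R@H[:3,:3],R@H[:3,3]+s["tool_pos"],f["intrinsics"]
    return RQ(f["attitude"]),np.array(f["eye"]),f["intrinsics"]
def ray(c,uv,z):
    R,p,K=c;uv=np.atleast_2d(uv).astype(float)
    d=(np.c_[uv,np.ones(len(uv))]@np.linalg.inv(K).T)@R.T
    return p+d*((z-p[2])/d[:,2])[:,None]
def proj(c,P):
    R,p,K=c;q=(np.atleast_2d(P)-p)@R@np.array(K).T;return q[:,:2]/q[:,2:]
def wrist(name):
    s=sense();f=grab_frame("wrist");cv2.imwrite(f"pics/{name}.png",f["image"]);return f["image"],cam(f,s)
E
python3 - <<'E'
from h import *
f=grab_frame("top");c=cam(f);img=f["image"]
print("nose",nose_length() if callable(nose_length) else nose_length)
print("attitude check forward",c[0][:,2])
hsv=cv2.cvtColor(img,cv2.COLOR_BGR2HSV)
print("tray floor hsv",hsv[230,200],"stove side",hsv[160,321])
m=cv2.inRange(hsv,(95,50,60),(115,160,255));m[:, :125]=0;m[:,285:]=0;m[:155]=0;m[285:]=0
cn=max(cv2.findContours(cv2.morphologyEx(m,cv2.MORPH_CLOSE,np.ones((5,5))),0,2)[0],key=cv2.contourArea)
r=cv2.minAreaRect(cn);bp=cv2.boxPoints(r);P=ray(c,bp,.03)
print("tray",r,"\n",P,P.mean(0),np.linalg.norm(P-np.roll(P,1,0),axis=1))
print("tray clicks rim",ray(c,[[137,174],[266,170],[269,270],[138,273]],.03))
m=cv2.inRange(hsv,(20,130,120),(35,255,255));m[:,:130]=0;m[:,160:]=0
ys,xs=np.nonzero(m);print("brush",len(xs),ray(c,[[xs.mean(),ys.mean()]],.015), (xs.min(),xs.max(),ys.min(),ys.max()))
print("stove rim clicks",ray(c,[[318,178],[403,160],[422,243],[335,262]],.078))
print("grate top clicks", ray(c,[[328,180],[400,163],[419,232],[340,254]],.137))
print("knob",ray(c,[[382,257]],.04),"cap",ray(c,[[371,207]],.11))
print("lookalikes",ray(c,[[350,292],[398,290]],.01))
E
```

```text
nose 0.014
attitude check forward [ 0.1566  0.0012 -0.9877]
tray floor hsv [102  53 164] stove side [ 14 129 154]
tray ((200.82504272460938, 220.93856811523438), (96.67088317871094, 131.27157592773438), 86.72950744628906) 
 [[0.6775 0.4639 0.03  ]
 [0.6902 0.0577 0.03  ]
 [0.3924 0.0474 0.03  ]
 [0.3805 0.4407 0.03  ]] [0.5351 0.2524 0.03  ] [0.298  0.4064 0.2979 0.3935]
tray clicks rim [[0.6849 0.4502 0.03  ]
 [0.6866 0.0504 0.03  ]
 [0.3789 0.048  0.03  ]
 [0.3803 0.4408 0.03  ]]
brush 253 [[0.5467 0.4281 0.015 ]] (np.int64(130), np.int64(148), np.int64(99), np.int64(243))
stove rim clicks [[ 0.6459 -0.1056  0.078 ]
 [ 0.6941 -0.3625  0.078 ]
 [ 0.4436 -0.4012  0.078 ]
 [ 0.3952 -0.1452  0.078 ]]
grate top clicks [[ 0.6258 -0.1291  0.137 ]
 [ 0.67   -0.3375  0.137 ]
 [ 0.4699 -0.3775  0.137 ]
 [ 0.4143 -0.1536  0.137 ]]
knob [[ 0.4081 -0.2903  0.04  ]] cap [[ 0.5488 -0.2524  0.11  ]]
lookalikes [[ 0.3073 -0.194   0.01  ]
 [ 0.3094 -0.3388  0.01  ]]
```

Run:
```python
from h import *
yaw=.185
move_ptp([.565,-.25,.33],down(yaw))
pause(.2)
img,c=wrist("w1");s=sense();print(s["time_s"],s["tool_pos"],s["joint_pos"],s["ft_force"])
np.save("w1.npy",np.array([*c],dtype=object),allow_pickle=True)
from scipy.spatial.transform import Rotation
Rz=Rotation.from_euler('z',yaw).as_matrix()
P=np.array([.545,-.2535,0])+np.array([[0,0,.1115],[-.1,-.018,.137],[.1,-.018,.137],[-.1,.018,.137],[.1,.018,.137]])@Rz.T
print("expected px",proj(c,P))
for z,y in((.20,yaw),(.2,yaw+np.pi/2),(.2,yaw-np.pi/2)):
    print(y,inverse_kinematics([.545,-.2535,.1],down(y)))
for y in(0,np.pi/2,-np.pi/2): print(y,inverse_kinematics([.534,.12,.02],down(y)),inverse_kinematics([.534,.29,.07],down(y)))
```

```text
2.3083 [ 0.5646 -0.2507  0.3299] [-0.5008  0.1603  1.3029 -0.0001  1.6786  0.8861] [ 0.8391 -0.6705 -0.0055]Traceback (most recent call last):
  File "<stdin>", line 6, in <module>
ValueError: could not broadcast input array from shape (3,3) into shape (3,)
```

View pics/w1.png

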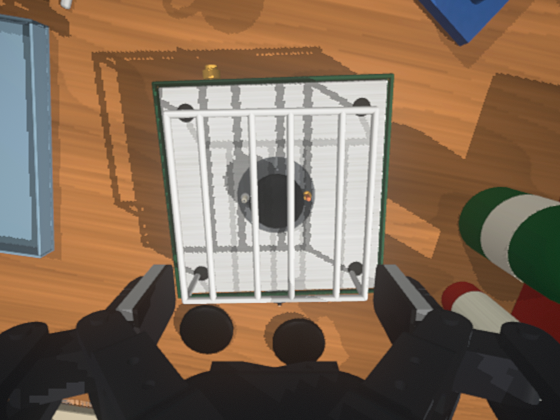

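The wrist view shows the grate's frame from row 112 to row 297. Its inner bars run (251,112)-(259,297) and (291,112)-(290,297). The cap is centred near (275,194), with the igniter at (245,197) and the thermocouple at (307,196).

Run:
```python
from h import *
img,c=wrist("w1b");s=sense();yaw=.185
for n,uv in {"y18":[[250.5,112],[259,297]],"y-18":[[291.5,112],[290,297]],"y66":[[203,112],[216,297]],"y-66":[[341.5,112],[333,297]],"corners":[[166,112],[379,109],[366,295],[184,300]]}.items():
    P=ray(c,uv,.137);d=P[0]-P[1];print(n,P[:,:2].tolist(),"mid",P.mean(0)[:2],"ang",np.arctan2(d[1],d[0]))
print("stove rim",ray(c,[[153,83],[393,74],[383,294],[180,302]],.078)[:,:2],ray(c,[[153,83],[393,74]],.078).mean(0))
print("igniter tip z.1",ray(c,[[245,197]],.1),"tc z.097",ray(c,[[307,196]],.097))
g=cv2.cvtColor(img,cv2.COLOR_BGR2GRAY);m=(g<50).astype(np.uint8);m[:, :215]=0;m[:,335:]=0;m[:145]=0;m[245:]=0
cv2.imwrite("pics/crop1.png",cv2.resize(img[90:310,150:400],None,fx=2.6,fy=2.6,interpolation=cv2.INTER_CUBIC))
for y in (yaw,yaw+np.pi/2,yaw-np.pi/2): print(y,inverse_kinematics([.545,-.2535,.1],down(y)))
for y in(0,np.pi/2,-np.pi/2): print(y,inverse_kinematics([.534,.12,.02],down(y)),inverse_kinematics([.534,.29,.07],down(y)))
```

```text
y18 [[0.6333670897981857, -0.2151337271401028], [0.4468385679725855, -0.2556612694400511]] mid [ 0.5401 -0.2354] ang 0.2139473607051551
y-18 [[0.6403255626957443, -0.25234896058457584], [0.45297363739699636, -0.2884654840268147]] mid [ 0.5466 -0.2704] ang 0.19043763530064167
y66 [[0.6253053055313917, -0.17201777513675706], [0.4383284900981937, -0.21015788530052742]] mid [ 0.5318 -0.1911] ang 0.20122251220665568
y-66 [[0.6488113549855439, -0.29773258795158103], [0.46148342954250443, -0.33396734037407283]] mid [ 0.5551 -0.3158] ang 0.19106989090972093
corners [[0.6190254966309703, -0.1384321655272318], [0.6577372476496367, -0.33106373149410717], [0.4703410035916542, -0.36827135038901226], [0.42839197474546686, -0.176702326457441]] mid [ 0.5439 -0.2536] ang 1.7691173452867723
stove rim [[ 0.6439 -0.1036]
 [ 0.6997 -0.3533]
 [ 0.4462 -0.4131]
 [ 0.3875 -0.1608]] [ 0.6718 -0.2285  0.078 ]
igniter tip z.1 [[ 0.544  -0.2214  0.1   ]] tc z.097 [[ 0.5571 -0.2887  0.097 ]]
0.185 [-0.5207  0.2455  1.6311 -0.      1.265   0.8651]
1.7557963267948966 [-0.5207  0.2455  1.6311 -0.      1.265  -0.7057]
-1.3857963267948965 [-0.5207  0.2455  1.6311 -0.      1.265   2.4359]
0 [ 0.1274  0.2204  1.8245 -0.      1.0967  1.6982] [ 0.4132  0.2972  1.6288 -0.      1.2156  1.9839]
1.5707963267948966 [ 0.1274  0.2204  1.8245 -0.      1.0967  0.1274] [ 0.4132  0.2972  1.6288 -0.      1.2156  0.4132]
-1.5707963267948966 None None
```

View pics/crop1.png

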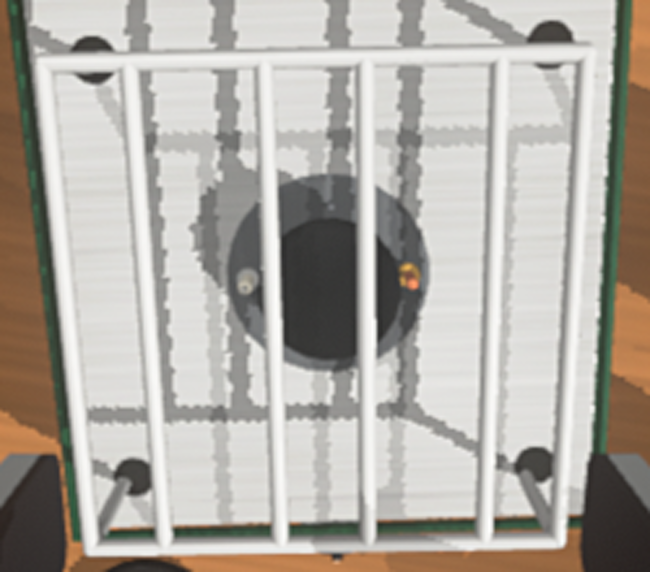

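Run:
```python
from h import *
img,c=wrist("w1c")
cr=lambda L:np.array(L)/2.6+[150,90]
P={n:ray(c,cr(uv),.137)[:,:2] for n,uv in {"18":[[265,65],[280,546]],"-18":[[366,63],[369,546]],"66":[[130,65],[165,546]],"-66":[[500,60],[486,543]]}.items()}
for n in P: d=P[n][0]-P[n][1];print(n,P[n].mean(0),np.arctan2(d[1],d[0]),np.hypot(*d))
print("sep66",np.linalg.norm(P["66"].mean(0)-P["-66"].mean(0)))
g=np.mean([P[n].mean(0) for n in P],0);inner=(P["18"].mean(0)+P["-18"].mean(0))/2
print("grate",g,inner,"burner: cap",ray(c,cr([[333,289]]),.109),"pins",ray(c,cr([[247,281]]),.1),ray(c,cr([[409,277]]),.097))
yaw=.2;x,y=(g+inner)/2
grip(.76);move_ptp([x,y,.2],down(yaw));line_to([x,y,.131],rate=.1)
s=sense();print(s["tool_pos"],s["ft_force"],s["finger_gap"])
grip(0);s=sense();print("closed",s["time_s"],s["finger_gap"],s["ft_force"])
line_to([x,y,.155],rate=.08);pause(.1);s=sense();print("lift",s["finger_gap"],s["ft_force"],s["moment"],s["tool_pos"])
wrist("w2")
```

```text
18 [ 0.537  -0.2357] 0.19979367609860677 0.19179661604067114
-18 [ 0.5441 -0.2715] 0.2049644067611905 0.19249524206551044
66 [ 0.5282 -0.1887] 0.20142369855493755 0.19180410973175846
-66 [ 0.5541 -0.3185] 0.20962204872645107 0.1921423429898536
sep66 0.13243219142102497
grate [ 0.5409 -0.2536] [ 0.5406 -0.2536] burner: cap [[ 0.5483 -0.2575  0.109 ]] pins [[ 0.5429 -0.2215  0.1   ]] [[ 0.5566 -0.2891  0.097 ]]
[ 0.5412 -0.2539  0.1318] [-0.2946 -0.4834  0.1157] 0.7576137104029205
closed 4.525 0.48375332142671656 [ 0.9917 -2.721   5.3258]
lift 0.47893061838356615 [-0.0957 -0.5463 -3.5013] [ 0.0082 -0.0241  0.014 ] [ 0.5404 -0.2533  0.1544]
```

View pics/w2.png

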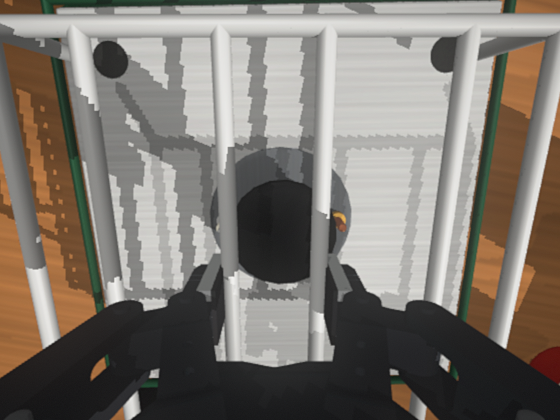

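The grate is held across its inner bars and lifted clear. The gap of 0.48 fits 43 mm, and about -3.5 N with almost no moment means it hangs free. The cap is still seated at about (280,230). Now over to the tray.

Run:
```python
from h import *
s=sense();x,y,_=s["tool_pos"]
line_to([x,y,.25],rate=.2)
ty=.02;T=np.array([.534,.2495]);u=np.array([-np.sin(ty),np.cos(ty)])
p=T+.042*u;move_ptp([*p,.22],down(ty));pause(.2)
s=sense();print(s["time_s"],s["tool_pos"],s["finger_gap"],s["ft_force"],s["moment"])
img,c=wrist("w3")
f=grab_frame("top");cv2.imwrite("pics/top3.png",f["image"])
t=cam(f)
# tray inner floor corners predicted
Rz=Ro.from_euler('z',ty).as_matrix()
Q=np.array([*T,0])+np.array([[.15,.2,.03],[.15,-.2,.03],[-.15,-.2,.03],[-.15,.2,.03]])@Rz.T
print(proj(t,Q));print(proj(c,Q))
a=img.copy();cv2.polylines(a,[proj(c,Q).astype(int)],True,(0,0,255),1)
b=f["image"].copy();cv2.polylines(b,[proj(t,Q).astype(int)],True,(0,0,255),1)
b=cv2.resize(b[150:300,100:300],(560,420),interpolation=cv2.INTER_CUBIC)
cv2.imwrite("pics/both3.png",cv2.resize(np.vstack([a,b]),(448,600*1) if 0 else (400,600)))
```

```text
7.9167 [0.5336 0.2907 0.2201] 0.47724376521515754 [-0.0909 -0.0219 -4.0808] [ 0.0333 -0.0567  0.0032]
[[136.2461 175.5616]
 [265.2852 169.5785]
 [269.4223 266.9086]
 [136.1143 273.1436]]
[[ 88.934   19.7977]
 [556.7485  19.6913]
 [494.7519 325.806 ]
 [129.6093 325.8931]]
```

View pics/both3.png

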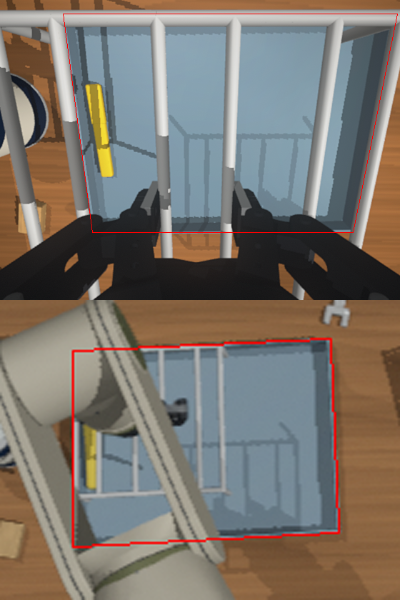

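The tray outline I predicted matches the rim in both views. I'll check the brush's near edge against the grate's edge, then lower.

Run:
```python
from h import *
img,c=wrist("w3b")
hsv=cv2.cvtColor(img,cv2.COLOR_BGR2HSV);m=cv2.inRange(hsv,(20,150,80),(35,255,255));m[:, :80]=0;m[:,200:]=0
ys,xs=np.nonzero(m);P=ray(c,np.c_[xs,ys],.018)
print("brush",len(xs),P.min(0),P.max(0),"needed edge <", P[:,1].min())
s=sense();x,y,_=s["tool_pos"];edge=y+.103
if edge>P[:,1].min()-.012: y-=edge-(P[:,1].min()-.012)
print("y",y)
line_to([x,y,.10],rate=.15)
z=.075
f0=sense()["ft_force"][2]
while z>.052:
    z-=.002;line_to([x,y,z],rate=.05);s=sense()
    if s["ft_force"][2]-f0>2.5: break
print("touch",z,s["tool_pos"],s["ft_force"],f0)
grip(.76);pause(.1);s=sense();print("open",s["finger_gap"],s["ft_force"],s["time_s"])
line_to([x,y,.16],rate=.15);s=sense();print(s["ft_force"],s["time_s"])
```

```text
brush 2519 [0.469  0.4125 0.018 ] [0.5996 0.4404 0.018 ] needed edge < 0.41247642528589723
y 0.29111170451595614
touch 0.060999999999999985 [0.5338 0.2913 0.0616] [-1.2303  0.5635  0.8847] -3.6707914120891947
open 0.760360714101928 [-0.2504 -0.7307  0.2965] 11.6667
[-0.011  -0.351  -0.3445] 12.475
```

The grate touched down at 0.061, exactly the expected height, and is released. Now the burner.

Run:
```python
from h import *
move_ptp([.547,-.256,.23],down(1.785));pause(.2)
img,c=wrist("w4");s=sense();print(s["time_s"],s["tool_pos"],s["ee_rot"],s["finger_gap"])
g=cv2.cvtColor(img,cv2.COLOR_BGR2GRAY);m=(g<60).astype(np.uint8)*255
n,l,st,ct=cv2.connectedComponentsWithStats(m)
for i in range(1,n):
    if st[i,4]>500: print(st[i],ct[i])
f=grab_frame("top");b=cv2.resize(f["image"][150:300,100:300],(560,420),interpolation=cv2.INTER_CUBIC)
cv2.imwrite("pics/w4both.png",cv2.resize(np.vstack([img,b]),(400,600)) if 0 else np.vstack([img,cv2.resize(b,(560,420))])[:,:][:, :]) 
a=cv2.resize(img,(560,420));cv2.imwrite("pics/w4v.png",np.vstack([a,cv2.resize(b,(560,420))[ :180]]))
print(proj(c,[[.547,-.256,.109]]))
```

```text
15.025 [ 0.5472 -0.2556  0.23  ] [-0.      0.6273  0.7788  0.    ] 0.7570084431544853
[   0   23   90   93 6523] [43.2148 68.9929]
[    0    36   560   384 51154] [275.0605 356.6613]
[ 508   74   52   30 1117] [538.0439  90.2551]
[ 237  172   76   75 4476] [274.4799 209.3948]
[   1  174   83   74 4748] [ 41.4671 210.3553]
[[273.7868 211.4943]]
```

View pics/w4v.png

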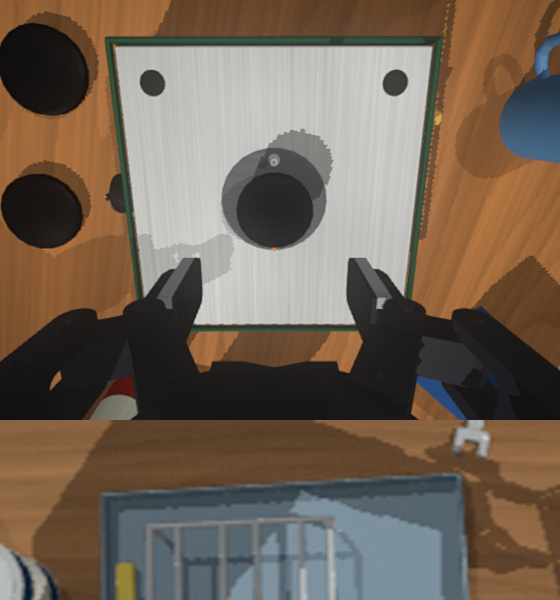

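The cap stands clear at (274,210), 76 px wide, which fits 60 mm at that depth. The igniter is at (274,160) and the thermocouple at (274,249), both off the jaw axis, which runs left-right here. The pad tips measured in the picture give tip positions of about 8 mm at 64 mm opening, so about 9 mm at 60 mm. The strip below shows the grate standing in the tray beside the brush.

Run:
```python
from h import *
s=sense();f=grab_frame("wrist");c=cam(f,s)
cap=ray(c,[[274.5,209.4]],.108)[0];pins=ray(c,[[274,160]],.1)[0],ray(c,[[274,249]],.097)[0]
print("cap",cap,"pins",pins,"sep",np.linalg.norm(pins[0]-pins[1]),"mid",(pins[0]+pins[1])/2)
x,y=cap[:2];np.save("cap.npy",cap)
grip(1.0);q=down(1.785)
move_ptp([x,y,.16],q);line_to([x,y,.1105],rate=.1);s=sense();print(s["tool_pos"],s["ft_force"])
grip(0);s=sense();print("closed",s["finger_gap"],s["ft_force"],s["time_s"])
line_to([x,y,.125],rate=.06);pause(.1);s=sense();print("lift",s["finger_gap"],s["ft_force"],s["moment"])
wrist("w5")
```

```text
cap [ 0.5472 -0.2547  0.108 ] pins (array([ 0.5388, -0.2183,  0.1   ]), array([ 0.5548, -0.2913,  0.097 ])) sep 0.07476693755157467 mid [ 0.5468 -0.2548  0.0985]
[ 0.5475 -0.2549  0.1111] [ 1.1398 -0.2471  0.4473]
closed 0.6637619337591948 [-0.3679 -0.2515  6.2437] 16.875
lift 0.6632531703824285 [-0.1752 -0.0215 -1.8611] [ 0.043  -0.0424  0.0311]
```

View pics/w5.png

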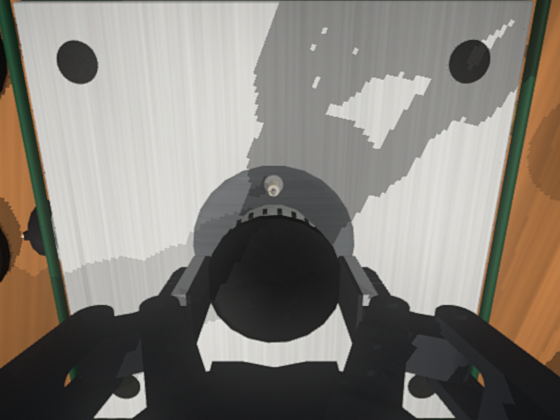

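The cap is held level and lifted, and the spreader's toothed crown and the igniter at (273,187) are undisturbed. The gap reads 0.663, a little under 60 mm nominal, as it also read low on the grate. Now to place it.

```bash
cat >> h.py <<'E'
TY=.02;T=np.array([.534,.2495])
def place(px,py,znom,op=1.0):
    s=sense();x,y,_=s["tool_pos"]
    line_to([x,y,.19],rate=.15)
    p=T+Ro.from_euler('z',TY).as_matrix()[:2,:2]@[px,py]
    move_ptp([*p,.15],down(np.pi/2+TY));line_to([*p,znom+.012],rate=.12);pause(.15)
    s=sense();print("above",s["time_s"],s["finger_gap"],s["ft_force"])
    f0=s["ft_force"][2];z=znom+.006
    while z>znom-.0025:
        z-=.0015;line_to([*p,z],rate=.04);s=sense()
        if s["ft_force"][2]-f0>2: break
    print("touch",z,s["tool_pos"],s["ft_force"])
    grip(op);pause(.1);s=sense();print("open",s["finger_gap"],s["ft_force"])
    line_to([*p,.15],rate=.15);print(sense()["time_s"])
E
python3 - <<'E'
from h import *
place(-.07,-.13,.0155)
img,c=wrist("w6")
E
```

```text
above 20.75 0.6640955979664115 [ 0.5064 -0.1634 -1.8614]
touch 0.015499999999999995 [0.4671 0.1182 0.0171] [-7.985  -2.0721 18.4889]
open 0.9999620451983199 [-0.3127  0.0322  0.3107]
23.3833
```

View pics/w6.png

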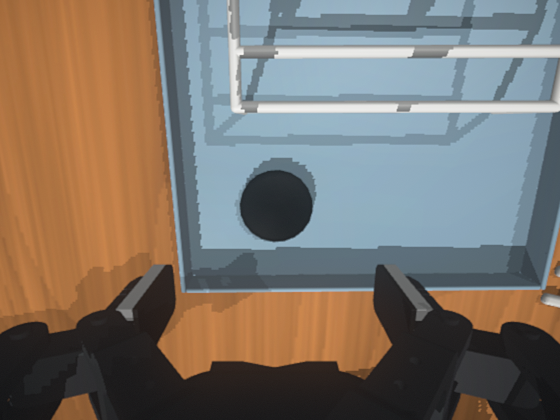

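The cap stands right way up on the tray floor at (276,205), clear of the grate. The spreader is next, gripped on the same axis and jaw direction.

Run:
```python
from h import *
x,y=.5471,-.2548;q=down(1.785)
move_ptp([x,y,.18],q);pause(.1);wrist("w7a")
line_to([x,y,.13],rate=.15);line_to([x,y,.0908],rate=.08);s=sense();print(s["tool_pos"],s["ft_force"])
grip(0);s=sense();print("closed",s["finger_gap"],s["ft_force"],s["time_s"])
line_to([x,y,.115],rate=.05);pause(.1);s=sense();print("lift",s["finger_gap"],s["ft_force"],s["moment"])
wrist("w7")
```

```text
[ 0.5469 -0.2547  0.0905] [-0.7413  0.2759  0.1706]
closed 0.6020812981644792 [0.0512 1.0036 5.6559] 26.5417
lift 0.6005587463647512 [ 0.115   0.4328 -2.2691] [-0.0197 -0.0284 -0.0139]
```

View pics/w7.png

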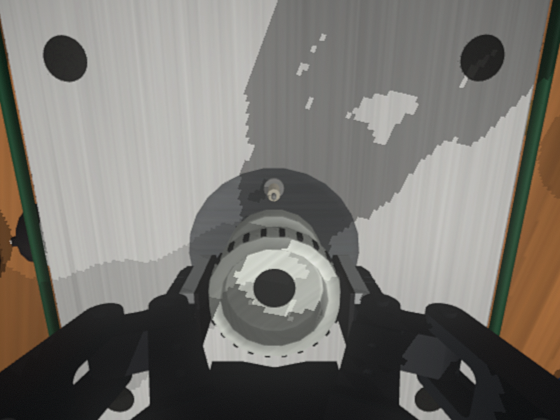

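The spreader is held level between the pads and out of the cup, with the igniter at (273,189) untouched. Next I'll place it at tray x = +70 mm.

Run:
```python
from h import *
place(.07,-.13,.0178)
p=sense()["tool_pos"];move_ptp([p[0]-.06,p[1],.28],down(np.pi/2+TY));pause(.3)
img,c=wrist("w8");s=sense();print(s["time_s"],s["ft_force"],s["finger_gap"])
g=grab_frame("top")["image"]
cv2.imwrite("pics/fin.png",np.hstack([cv2.resize(img,(400,300)),cv2.resize(g,(400,300))]))
```

```text
above 30.7 0.6013367057425002 [-0.7771 -0.4558 -1.3778]
touch 0.017799999999999996 [0.607 0.121 0.019] [-3.2126 -0.0205  7.6968]
open 0.9956917161843647 [-0.0609 -0.3142  0.1743]
33.35
34.325 [ 0.3784 -0.348   0.6386] 0.9973800159115686
```

View pics/fin.png

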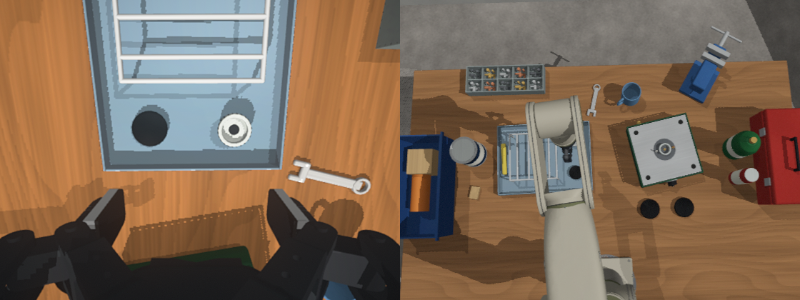

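The wrist view shows the cap at (150,128), the spreader upright at (235,130) and the grate behind them, all in the tray. The top view shows the stove with an empty burner cup and the brush and bystanders where they were.

```bash
python3 -c "
from workcell import *
finish_job();print(sense()['time_s'])"
```

```text
the job is handed in; nothing more can be done
the job is handed in; nothing more can be done
```

I moved the grate, then the cap, then the spreader from the stove to the tray. Each was lowered until it touched the floor, released right way up, and left clear of the others. I handed the job in at about 34 s of the 72 s allowed, and no verdict was reported.

**Checks that agreed:**
- **Touchdown:** the grate touched within about 1 mm of the height I expected. The cap and the spreader both touched about 1 to 1.5 mm high.
- **Last pictures:** all three parts stand in the tray, with the brush and bystanders where they were at the start. The gripper was open, clear of everything, with wrist forces under 1 N.
- **Igniter and thermocouple:** the igniter stood undisturbed in the last close view. The thermocouple was out of that view. There were no unexpected forces at the stove.

**Small disagreements:**
- **Grip widths:** the gripper read 2 to 4 mm narrower than the nominal part sizes (41, 56 and 51 mm against 43, 60 and 54 mm). The grips held.
- **Force peak:** the cap's touchdown peaked at about 18 N, more than I aimed for but well under the limit.

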